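Weigh a pillar candle on a hanging spring balance

ROBOT

A 6-joint arm with a two-finger parallel gripper is mounted at the origin on the work surface. World frame = base frame: x ahead of the robot, y to its left, z up, the work surface at z = 0. Lengths are in m, angles in rad, forces in N, time in s.
With the tool pointing down it reaches from about 0.375 to 0.9 m from the base axis. Payload 3.1 kg.
Tool frame: the origin (TCP) lies midway between the tips of the shut fingers; the grasp point (between the pads) lies 19 mm behind it (robot.grip_point_offset is the distance from the TCP to the grasp point, in m); y points along the fingers, z is the direction in which the jaws open and shut, and the axes are right-handed (so a half turn about y gives the same grasp; the last joint's range is limited). The gripper opens to 85 mm and grips with 20 to 120 N. Pads are 22 mm wide; open, the fingers measure 114 mm over their backs; the gripper's body (76 mm by 85 mm) begins 54 mm behind the grasp point. The pads swing forward as they close: fully open they stand 13 mm farther back than shut.
Start: joints at [0.96, 0.527, 1.433, -0, 1.181, -0.178], TCP at [0.262, 0.567, 0.231] pointing down, gripper open.
Joint ranges: [-3.08, 3.08], [-0.75, 2.2], [0.22, 2.44], [-1.43, 4.57], [0, 2.65], [-2.85, 2.85]. Speed limits (rad/s): [2.79, 2.79, 3.14, 3.14, 3.14, 3.14].

INTERFACE

Orientations are given as a unit quaternion [x, y, z, w].
In Python, from station import robot gives the robot as it stands.
- The arm moves only by the tool servo_tool, never from a script. Its argument "series" is text: rows parted by semicolons, each of 6 numbers parted by spaces: the shift along the tool's x, y, z in mm, then the turn, a rotation vector about the tool's x, y, z in rad. In form: x y z wx wy wz; .... A call has 1 to 20 rows; each row shifts and turns the pose as measured when the row begins, along the tool's axes as they then stand; what a row does not reach is not made up. A row lasts 1/8 s, in which the tool goes at most 62.5 mm and 10.7 degrees, less where a joint would pass 70% of its speed; a pose out of reach is approached as far as the arm can. A call with a gripper value outside its range is refused whole. "fingers" is the closure, from 0 (fully open) to 1 (shut), set as the call begins (left out, the last holds). The fingers move at their own pace and stop on an object; the grip force is fixed at half the most. Time passes only in rows, so rows that do not move let the fingers close. It gives the time, the measured TCP pose, the force and the opening at its end, in the units of the state.
- robot.read_state(): the state, without advancing time (a new reading comes with each control period).
- robot.capture(name): name is "scene" or "top" or "wrist"; returns a dict with "img" (420x560x3 uint8, blue, green, red), "z_map" (420x560 float32, m along the optical axis (not along the pixel's ray), 0 where there is no reading), "fx", "fy", "cx", "cy" (pixels), "view" (4x4, takes a point from world to camera coordinates); the wrist camera has in their place "tool_from_camera" (4x4, takes a point from camera to tool coordinates, whose origin is the TCP and whose axes are the tool frame's). Camera axes: x right, y up, looking along -z (the intrinsics and any distortion apply to the point x, -y, -z); pixel columns grow to the right and rows downward; lengths in m; the calibration is good to about 2 mm. A picture is of the moment at which its call begins: read the wrist's pose just before it.
- robot.finish_job(): hands the job in, once; it reports no verdict.
The state is a dict: "time": time; "joint_positions": joint angles; "qd": joint speeds; "joint_torque": joint torques, N m; "ee_pos": TCP position; "ee_rot": TCP orientation; "wrist_force": force on the tool from outside, world axes, zero at the start; "moment": the same for the moment, N m; "gripper_width": finger opening in m.
Only numpy, scipy, OpenCV 4.12 (cv2) and the standard library are available. Lean on these libraries where they do the work, as an engineer would, in place of code of your own. Each camera call takes 0.05 s, during which the arm holds its last target.

TASK

Weigh the pillar candle: lift the carrier it stands on by its top bar and hang the bar's middle, between the two collars, in the hook of the spring balance. Ease it down slowly until the hook has taken the whole weight and is steady, and only then let go, so that the balance neither jerks nor bounces. Leave it hanging still and level, the candle upright in the middle of its tray, and nothing else disturbed.

Things in the scene. Friction and masses are not known exactly. Their poses are not given: they have to be found in the camera images.
- stand: retort stand, fixed: grey base plate 250 x 130 x 12 mm, column 13 mm thick, 612 mm high, clamp arm at 475 mm holding the spring balance's tube upright above the hook. Origin on the bench straight below the hook, z up; the hook's mouth opens to -y, the bar of a load lies along x. Column at x = 131, y = 63 mm; the plate lies along this line, from 65 mm before the hook to 40 mm past the column
- tube_end (a point): lower end of the spring balance's clear upright tube, on its axis, 340 mm above the bench; 18 mm thick, 195 mm long (a 28 mm clamp collar at 464 to 486 mm height). The sleeve and hook slide straight down out of it
- hook_seat (a point): where the centre of an 8 mm bar lies when resting in the bottom of the hook: 275 mm above the bench unloaded, moving down as the hook dips. The hook is a J of 5 mm steel wire in the stand's y-z plane, inner radius of bow 7.5 mm; its back (inner face 7.5 mm to +y) runs up 37 mm above the seat. A bar along the stand's x enters from -y, over the tip, under the bend of the back
- hook_tip (a point): upper end of the hook's open tip (centre of the wire), flared outwards: 15 mm to -y of the seat and 12 mm above it; the wire's top is 2.5 mm higher. Moves with the hook
- hook (a joint): dip of the sprung hook in m: 0 unloaded, growing downwards, stop at 0.1 (full scale, 10 N). It yields 1 mm per 0.1 N hung on it (100 N/m), lightly damped: let go half loaded, it leaps and bobs for some 3 s. It must never move faster than 0.06 m/s nor be loaded beyond its scale
- carrier: weighing carrier, loose, 0.18 kg, aluminium: tray 206 x 90 x 4 mm, 10 mm lips along its long sides, rigid stirrup of 8 mm round rod: posts at x = -95 and +95 mm, level top bar along x between them, centre line 165 mm above the underside. Origin centre of underside, z up. The bar can be gripped from above 65 to 70 mm from its middle, leaving the gripper room beside the balance tube
- carrier_bar (a point): middle of the carrier's top bar (on its centre line). Two collars, 16 mm across and 6 mm thick, sit on the bar with their inner faces 9 mm to either side of this point: the hook's wire belongs between them
- candle: ivory pillar candle, 66 mm thick, 115 mm tall, standing loose in the middle of the carrier's tray; origin at the centre of its underside. Solid or hollow, it may weigh 0.14 to 0.55 kg: carrier and candle together draw the hook down 31 to 72 mm
- jar_candle: candle in a glass jar, 72 mm thick, 78 mm tall, bystander; origin at the centre of its underside
- sand_bottle: white plastic bottle with grey granules, 62 mm thick, 144 mm tall, bystander; origin at the centre of its underside
- hygrometer: small room-climate display on a foot, 50 x 75 mm, 115 mm tall, bystander; origin at the centre of its underside

How it is judged:
On the way, in this order (a step that is already met when the one before it is completed fails the run):
1. the carrier is lifted off the bench (height (world z) of carrier above 0.04 m), for 0.1 s.
2. still in the gripper, the carrier's bar lies in the hook, which has dipped and is steady under the load (value of joint hook above 0.02 m and velocity of joint hook between -0.03 and 0.03 m/s and distance between carrier_bar and hook_seat below 0.013 m and contact force between the fingers and carrier above 1 N), for 0.15 s.
At the end, for the whole second after the job is handed in: Released, the carrier hangs from the hook (bar middle within 12 mm of the seat), the hook dipped 26 to 80 mm and still (15 mm/s), carrier level within 0.14 rad and under 30 mm/s, the candle upright (0.18 rad) within 25 mm of the tray's middle (value of joint hook between 0.026 and 0.08 m and velocity of joint hook between -0.015 and 0.015 m/s and distance between carrier_bar and hook_seat below 0.012 m and angle between carrier's own z axis and vertical below 0.14 rad and linear speed of carrier below 0.03 m/s and horizontal distance between candle and carrier below 0.025 m and distance between candle and carrier below 0.027 m and angle between candle's own z axis and vertical below 0.18 rad and contact force between the fingers and carrier below 0.05 N); the robot touches nothing.
It fails at once if the hook jerked or bounced: it moved faster than 0.06 m/s (velocity of joint hook above 0.06 m/s or velocity of joint hook below -0.06 m/s).
It fails at once if the balance loaded beyond its scale or the stand struck by the carrier (more than 12 N) (contact force between carrier and stand above 12 N or value of joint hook above 0.095 m).
It fails at once if the stand struck by the robot (more than 8 N) (contact force between any of the arm, the fingers and stand above 8 N).
It fails at once if a bystander moved by more than 30 mm (distance of any of jar_candle, sand_bottle, hygrometer from where it was at the start of the episode above 0.03 m).
It also fails if it takes over 67 s, if anything falls off the work surface, if the arm or the gripper's body presses on something with over 40 N, if the wrist force passes 120 N, or if a joint passes its speed limit or range.

## Working session

There is one attempt and no reset: what is moved stays moved. The work goes in short steps, Python scripts to look and compute and a tool call to move; the robot and the scene stay as the last step left them, time stands still between calls to the robot, and variables do not carry over. Pictures are saved under pics/ and viewed, and the job is handed in when it is done.

Besides the shell and the picture viewer there is one more tool, called after "Call:" by a JSON object that holds its "method" and its "body", one argument or row to a line. servo_tool: Moves the arm, as the interface text tells. Its arguments: {"type":"object","properties":{"series":{"type":"string"},"fingers":{"type":"number"}},"required":["series"]}

```bash
mkdir -p pics; ls; cat > h.py <<'E'
import numpy as np,cv2
from station import robot
from scipy.spatial.transform import Rotation as R
def cap(n,f):
    c=robot.capture(n); cv2.imwrite('pics/'+f,c['img']); np.savez(f'/tmp/{n}.npz',**c); return c
def world(c,u,v,z=None):
    z=c['z_map'][v,u] if z is None else z
    p=np.stack([(np.asarray(u)-c['cx'])/c['fx']*z,-(np.asarray(v)-c['cy'])/c['fy']*z,-z,np.ones_like(z)],-1)
    return (p@np.linalg.inv(c['view']).T)[...,:3]
def cloud(c):
    v,u=np.mgrid[:420,:560]; return world(c,u,v,c['z_map'])
E
python3 - <<'E'
from h import *
s=robot.read_state(); print({k:np.round(v,4) for k,v in s.items()})
for n in ['scene','top','wrist']:
    c=cap(n,n+'0.png'); print(n,{k:np.round(v,3).tolist() for k,v in c.items() if k not in('img','z_map')})
E
```

```text
pics
{'time': np.float64(0.0), 'joint_positions': array([ 0.9595,  0.5284,  1.4339,  0.    ,  1.1814, -0.1785]), 'qd': array([ 0.0007, -0.0012,  0.0017,  0.0001,  0.0015, -0.0011]), 'joint_torque': array([ 1.30000e-03, -4.42352e+01, -1.78029e+01, -0.00000e+00,
        8.30000e-03,  0.00000e+00]), 'ee_pos': array([0.2617, 0.5668, 0.2303]), 'ee_rot': array([ 0.6913, -0.1521,  0.1515, -0.6899]), 'wrist_force': array([-0.5599,  0.5773, -0.6399]), 'moment': array([-0.0631,  0.0011, -0.0057]), 'gripper_width': np.float64(0.0854)}
scene {'fx': 452.375, 'fy': 452.375, 'cx': 271.776, 'cy': 215.228, 'view': [[0.824, 0.567, 0.003, -0.454], [-0.415, 0.599, 0.685, 0.201], [0.387, -0.566, 0.728, -1.62], [0.0, 0.0, 0.0, 1.0]]}
top {'fx': 442.465, 'fy': 442.465, 'cx': 286.204, 'cy': 209.083, 'view': [[-0.028, -1.0, 0.008, -0.122], [0.99, -0.026, 0.136, -0.665], [-0.136, 0.012, 0.991, -1.104], [0.0, 0.0, 0.0, 1.0]]}
wrist {'fx': 328.255, 'fy': 328.255, 'cx': 282.258, 'cy': 207.884, 'tool_from_camera': [[0.001, -0.965, -0.262, -0.067], [0.001, 0.262, -0.965, -0.142], [1.0, 0.0, 0.001, -0.0], [0.0, 0.0, 0.0, 1.0]]}
```

View pics/scene0.png

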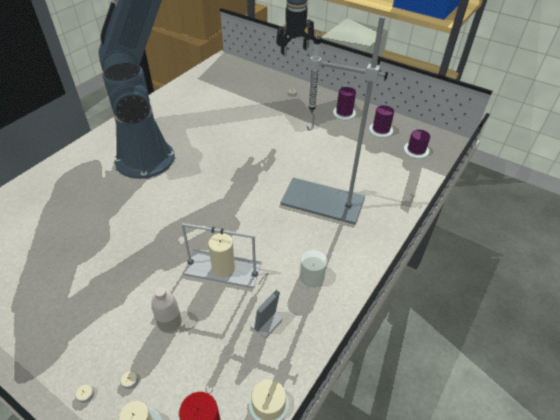

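View pics/top0.png

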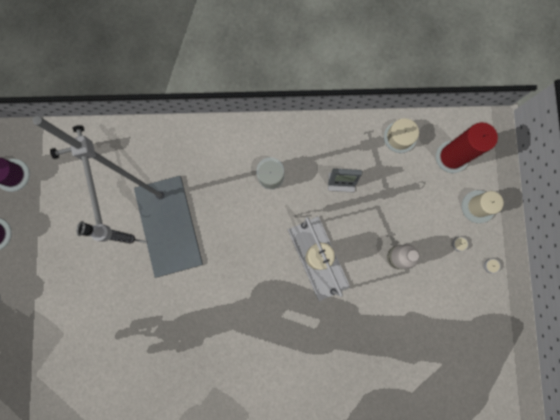

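View pics/wrist0.png

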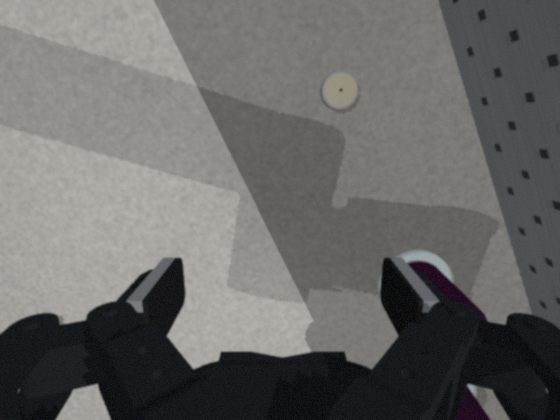

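Scene: the stand plate is around top px (170,228), its hook end near (125,238). The carrier's bar runs (305,225)–(335,292) with the candle at (320,257). Next I'll measure these.

```bash
cat > m.py <<'E'
from h import *
t=dict(np.load('/tmp/top.npz')); s=dict(np.load('/tmp/scene.npz'))
for n,c in (('top',t),('scene',s)):
    P=cloud(c); hsv=cv2.cvtColor(c['img'],cv2.COLOR_BGR2HSV); ok=c['z_map']>0
    # plate: z near 12mm, darker
    g=cv2.cvtColor(c['img'],cv2.COLOR_BGR2GRAY)
    m=ok&(abs(P[...,2]-.012)<.008)&(hsv[...,0]>85)&(hsv[...,0]<130)&(hsv[...,1]>35)&(P[...,0]>.2)&(P[...,0]<.9)&(P[...,1]>-.2)&(P[...,1]<.5)
    m=cv2.morphologyEx(m.astype(np.uint8),cv2.MORPH_OPEN,np.ones((3,3)))
    k,l,st,_=cv2.connectedComponentsWithStats(m); i=1+np.argmax(st[1:,4]); print(n,'plate',st[i])
    v,u=np.where(l==i)
    # ray to plane z=.012 
    o=np.linalg.inv(c['view'])[:3,3]; d=world(c,u,v,np.ones(len(u)))-o
    q=(o+d*((.012-o[2])/d[:,2])[:,None])[:,:2]
    print(cv2.minAreaRect((q*1000).astype(np.float32)), np.median(P[v,u,2]))
    # things by height
    for lo,hi in ((.15,.18),):
        m=ok&(P[...,2]>lo)&(P[...,2]<hi)&(P[...,1]<.1)&(P[...,1]>-.4)&(P[...,0]>.3)&(P[...,0]<.8)
        k,l,st,_=cv2.connectedComponentsWithStats(m.astype(np.uint8),connectivity=8)
        for i in range(1,k):
            if st[i,4]>15:
                q=P[l==i]; print('z',lo,st[i],q.mean(0).round(4)); print(cv2.minAreaRect((q[:,:2]*1000).astype(np.float32)))
    m=ok&(P[...,2]>.1)&(P[...,2]<.122)&(hsv[...,1]>50)&(abs(hsv[...,0].astype(int)-25)<12)&(P[...,1]<.1)&(P[...,1]>-.3)
    k,l,st,_=cv2.connectedComponentsWithStats(m.astype(np.uint8))
    for i in range(1,k):
        if st[i,4]>60: q=P[l==i]; print('candle top?',st[i],q.mean(0).round(4),cv2.minEnclosingCircle((q[:,:2]*1000).astype(np.float32)))
    m=ok&(P[...,2]>.2)&(P[...,0]>.2)&(P[...,0]<.9)&(P[...,1]>.05)&(P[...,1]<.45)
    for lo in np.arange(.24,.64,.025):
        mm=m&(P[...,2]>lo)&(P[...,2]<lo+.025)
        if mm.sum()>2:
          k,l,st,_=cv2.connectedComponentsWithStats(mm.astype(np.uint8))
          print('h%.3f'%lo,[(st[i,:2].tolist(),st[i,4],np.median(P[l==i],0).round(3).tolist()) for i in range(1,k) if st[i,4]>5])
E
python3 m.py; python3 - <<'E'
import sys; sys.path.insert(0,'.')
from h import *
for n in('top','scene'):
    c=np.load(f'/tmp/{n}.npz')['img']
    a=c[120:290,60:360] if n=='top' else c[40:290,170:390]
    cv2.imwrite(f'pics/{n}0z.png',cv2.resize(a,None,fx=2.4,fy=2.4,interpolation=cv2.INTER_CUBIC))
print(R.from_quat(robot.read_state()['ee_rot']).as_matrix().round(3))
E
```

```text
[[ 0.908 -0.001  0.419]
 [-0.419 -0.001  0.908]
 [-0.    -1.    -0.002]]Traceback (most recent call last):
  File "m.py", line 9, in <module>
    k,l,st,_=cv2.connectedComponentsWithStats(m); i=1+np.argmax(st[1:,4]); print(n,'plate',st[i])
                                                      ~~~~~~~~~^^^^^^^^^^
    return _wrapfunc(a, 'argmax', axis=axis, out=out, **kwds)
    return bound(*args, **kwds)
ValueError: attempt to get argmax of an empty sequence
```

```bash
python3 - <<'E'
from h import *
for n,px in(('top',[(165,230),(170,250)]),('scene',[(320,200),(330,208)])):
    c=dict(np.load(f'/tmp/{n}.npz')); h=cv2.cvtColor(c['img'],cv2.COLOR_BGR2HSV);P=cloud(c)
    for u,v in px: print(n,h[v,u],c['img'][v,u],P[v,u].round(3))
E
sed -i 's/(hsv\[...,0\]>85)&(hsv\[...,0\]<130)&(hsv\[...,1\]>35)/(g<115)\&(g>45)\&((c["img"][...,0].astype(int)-c["img"][...,2])>3)/' m.py; python3 m.py
```

```text
top [100  22 103] [103 100  94] [0.618 0.183 0.011]
top [ 97  22 104] [104 102  95] [0.565 0.17  0.011]
scene [ 95  31 138] [138 135 121] [0.626 0.167 0.012]
scene [ 98  33 139] [139 134 121] [0.672 0.151 0.015]
top plate [ 135  177   67  100 4257]
((630.3197021484375, 176.31600952148438), (245.7189178466797, 127.1239242553711), 13.861817359924316) 0.011371482896687768
z 0.15 [306 217  37  80 319] [ 0.5315 -0.222   0.168 ]
((533.459716796875, -221.19337463378906), (196.01290893554688, 14.305012702941895), 21.517845153808594)
h0.240 [([127, 174], np.int32(27), [0.709, 0.193, 0.252])]
h0.265 [([123, 171], np.int32(31), [0.709, 0.193, 0.276]), ([135, 239], np.int32(29), [0.572, 0.165, 0.274])]
h0.290 [([120, 168], np.int32(30), [0.71, 0.192, 0.304])]
h0.315 [([115, 166], np.int32(33), [0.709, 0.193, 0.327])]
h0.340 [([109, 163], np.int32(37), [0.709, 0.193, 0.352]), ([127, 234], np.int32(44), [0.569, 0.155, 0.35])]
h0.365 [([103, 159], np.int32(43), [0.709, 0.193, 0.378]), ([121, 233], np.int32(52), [0.569, 0.155, 0.378])]
h0.390 [([98, 156], np.int32(42), [0.709, 0.193, 0.403]), ([115,
[... 2050 characters left out ...]
6, 86], np.int32(46), [0.713, 0.192, 0.428])]
h0.440 [([310, 67], np.int32(57), [0.574, 0.155, 0.452]), ([364, 78], np.int32(54), [0.713, 0.19, 0.454])]
h0.465 [([310, 57], np.int32(474), [0.661, 0.181, 0.478]), ([376, 60], np.int32(14), [0.707, 0.238, 0.484])]
h0.490 [([312, 48], np.int32(69), [0.575, 0.156, 0.503]), ([367, 58], np.int32(98), [0.713, 0.192, 0.493])]
h0.515 [([313, 36], np.int32(85), [0.574, 0.156, 0.53]), ([372, 49], np.int32(54), [0.714, 0.192, 0.527])]
h0.540 [([314, 30], np.int32(27), [0.571, 0.161, 0.548]), ([374, 38], np.int32(61), [0.714, 0.193, 0.551])]
h0.565 [([376, 27], np.int32(62), [0.713, 0.193, 0.576])]
h0.590 [([378, 16], np.int32(67), [0.714, 0.193, 0.603])]
```

View pics/top0z.png

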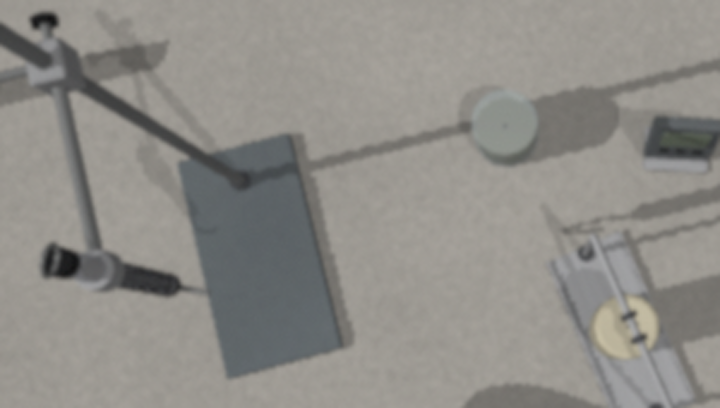

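View pics/scene0z.png

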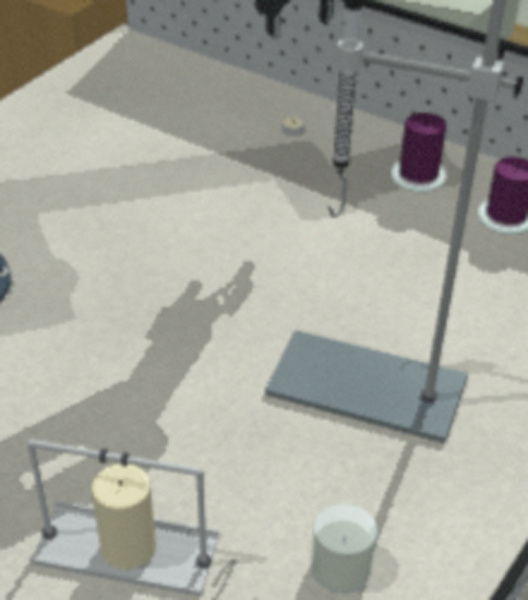

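Call:
{"method": "servo_tool", "body": {
  "series": "39 0 -48 0 0 0;39 0 -48 0 0 0;39 0 -48 0 0 0;39 0 -48 0 0 0;39 0 -48 0 0 0;39 0 -48 0 0 0;39 0 -48 0 0 0;39 0 -48 0 0 0;39 0 -48 0 0 0;39 0 -48 0 0 0;39 0 -48 0 0 0;39 0 -48 0 0 0;0 0 0 0 -0.16 0;0 0 0 0 -0.16 0;0 0 0 0 -0.16 0;0 0 0 0 -0.16 0;0 0 0 0 -0.16 0",
  "fingers": 0
}}

```text
time: 2.28
ee_pos: [0.4513, -0.1643, 0.2292]
ee_rot: [0.694, 0.14, -0.135, -0.693]
wrist_force: [-0.7, 0.0, -0.5]
gripper_width: 0.0855
```

```bash
cat >> h.py <<'E'
def delta(target):  # world delta in tool axes (mm), yaw
    s=robot.read_state(); M=R.from_quat(s['ee_rot']).as_matrix()
    return (M.T@(np.array(target)-s['ee_pos'])*1000).round(1), np.degrees(np.arctan2(M[1,0],M[0,0])).round(2), M[2].round(3)
E
python3 - <<'E'
from h import *
print(delta([.471,-.247,.2292]), robot.read_state()['joint_positions'].round(3))
s=robot.read_state(); c=cap('wrist','w1.png'); P=c['z_map']
# world cloud
v,u=np.mgrid[:420,:560]; z=P
p=np.stack([(u-c['cx'])/c['fx']*z,-(v-c['cy'])/c['fy']*z,-z,np.ones_like(z)],-1)@c['tool_from_camera'].T
M=R.from_quat(s['ee_rot']).as_matrix(); W=p[...,:3]@M.T+s['ee_pos']
m=(z>0)&(abs(W[...,2]-.165)<.012)&(W[...,1]<-.1)
k,l,st,_=cv2.connectedComponentsWithStats(m.astype(np.uint8))
for i in range(1,k):
    if st[i,4]>30: print(st[i],W[l==i].mean(0).round(4),cv2.minAreaRect((W[l==i][:,:2]*1000).astype(np.float32)))
E
```

```text
(array([-13.4,   0.1, -84. ]), np.float64(22.46), array([ 0.007, -1.   , -0.003])) [-0.585  0.334  1.793  0.005  1.008 -2.55 ]
[ 144  151   23  116 1468] [ 0.4705 -0.2453  0.1665] ((475.52606201171875, -244.43984985351562), (76.0396728515625, 8.68409538269043), 21.839200973510742)
[167 326   8  19  71] [ 0.5609 -0.2067  0.1655] ((561.9436645507812, -206.74241638183594), (15.504888534545898, 3.052647829055786), 23.652938842773438)
```

View pics/w1.png

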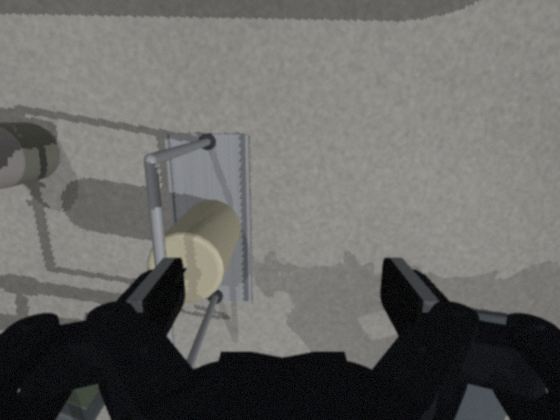

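Call:
{"method": "servo_tool", "body": {
  "series": "-7 0 -42 0 0.01 0;-7 0 -42 0 0 0;0 0 0 0 0 0;0 0 0 0 0 0"
}}

```text
time: 2.82
ee_pos: [0.4698, -0.2477, 0.2284]
ee_rot: [-0.694, -0.135, 0.131, 0.695]
wrist_force: [-0.4, 0.3, 0.3]
gripper_width: 0.0855
```

```bash
python3 - <<'E'
from h import *
print(delta([.4698,-.2467,.146]))
E
```

```text
(array([-0.1, 82.4,  0.9]), np.float64(21.69), array([ 0.006, -1.   ,  0.   ]))
```

Call:
{"method": "servo_tool", "body": {
  "series": "0 30 0.5 0 0 0;0 30 0.5 0 0 0;0 18 0 0 0 0;0 4 0 0 0 0;0 0 0 0 0 0"
}}

```text
time: 3.45
ee_pos: [0.469, -0.2414, 0.1455]
ee_rot: [-0.694, -0.135, 0.131, 0.695]
wrist_force: [0.8, 0.2, -0.8]
gripper_width: 0.0851
```

```bash
python3 - <<'E'
from h import *
print(delta([.4698,-.2467,.146]),robot.read_state()['wrist_force'])
cap('wrist','w2.png'); cap('scene','s2.png')
E
```

```text
(array([-1.2, -0.5, -5.3]), np.float64(21.72), array([ 0.006, -1.   ,  0.002])) [ 0.82094789  0.16048583 -0.79482281]
```

View pics/w2.png

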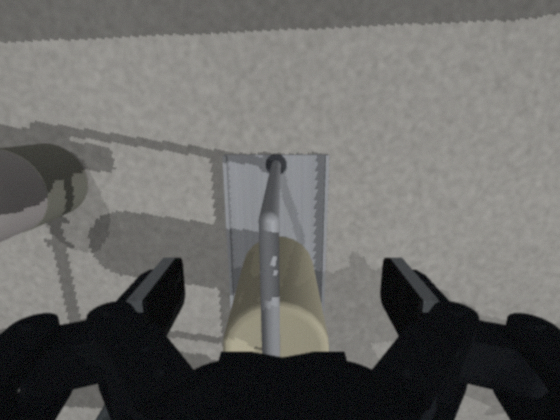

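View pics/s2.png

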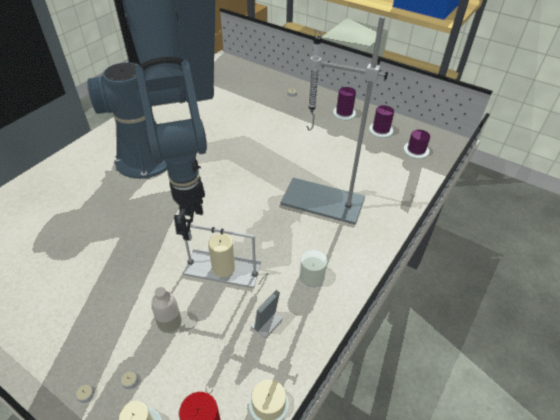

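Bar lies between the fingers, px column 269 against 283 for the centre. I'll centre it, then close.

Call:
{"method": "servo_tool", "body": {
  "series": "0 0 -4.5 0 0 0;0 0 0 0 0 0"
}}

```text
time: 3.8
ee_pos: [0.472, -0.247, 0.1475]
ee_rot: [0.695, 0.136, -0.13, -0.694]
wrist_force: [0.6, 0.7, -0.3]
gripper_width: 0.0855
```

Call:
{"method": "servo_tool", "body": {
  "series": "0 0 0 0 0 0;0 0 0 0 0 0;0 0 0 0 0 0;0 0 0 0 0 0;0 0 0 0 0 0;0 0 0 0 0 0;0 0 0 0 0 0;0 0 0 0 0 0",
  "fingers": 1
}}

```text
time: 4.8
ee_pos: [0.4716, -0.2463, 0.1478]
ee_rot: [-0.694, -0.136, 0.13, 0.694]
wrist_force: [-0.4, 1.0, 0.0]
gripper_width: 0.0061
```

```bash
python3 - <<'E'
from h import *
print(delta([.4698,-.2467,.146]),robot.read_state()['wrist_force'],robot.read_state()['moment'])
cap('wrist','w3.png'); cap('scene','s3.png')
E
```

```text
(array([-1.8,  1.8,  0.3]), np.float64(21.71), array([ 0.008, -1.   , -0.001])) [-0.39911517  1.00039311  0.00871014] [0.10615404 0.01359841 0.02090205]
```

View pics/w3.png

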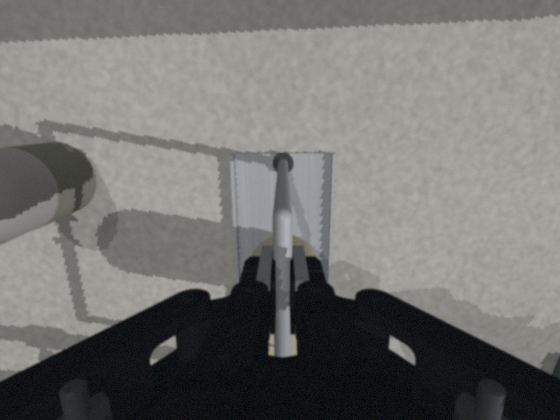

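Gripped, with the bar centred at column 283. Lifting gently.

Call:
{"method": "servo_tool", "body": {
  "series": "0 -2 0 0 0 0;0 -3 0 0 0 0;0 -4 0 0 0 0;0 -5 0 0 0 0;0 -5 0 0 0 0;0 -5 0 0 0 0;0 -4 0 0 0 0;0 -3 0 0 0 0;0 0 0 0 0 0"
}}

```text
time: 6.02
ee_pos: [0.4698, -0.2461, 0.1794]
ee_rot: [-0.694, -0.135, 0.132, 0.695]
wrist_force: [0.2, -0.6, -3.9]
gripper_width: 0.0056
```

```bash
cat > bar.py <<'E'
from h import *
def tubefit(show=True):
    s=robot.read_state()
    print('tcp',s['ee_pos'].round(4),delta(s['ee_pos'])[1:],'F',s['wrist_force'].round(2),'M',s['moment'].round(3),'w',round(float(s['gripper_width']),4),'t',round(float(s['time']),2))
    M=R.from_quat(s['ee_rot']).as_matrix(); g=s['ee_pos']-M[:,1]*.018
    d0=M[:,0]
    out=[]
    for n in('top','scene'):
        c=robot.capture(n); P=cloud(c); np.savez(f'/tmp/{n}.npz',**c)
        r=P-g; a=r@d0; side=r@M[:,2]; up=r[...,2]
        m=(c['z_map']>0)&(a>.02)&(a<.16)&(abs(side)<.03)&(abs(up-0*a)<.04)
        if m.sum()<20: print(n,'few',m.sum()); continue
        q=P[m]; a=a[m]; 
        # robust line fit of points
        vx=cv2.fitLine(q.astype(np.float32)*1000,cv2.DIST_HUBER,0,.01,.01).ravel()
        v=vx[:3]*np.sign(vx[:3]@d0); p=vx[3:]
        print(n,len(q),'yaw',np.degrees(np.arctan2(v[1],v[0])).round(2),'tilt',np.degrees(np.arcsin(v[2])).round(2),'p',p.round(1),'amax',np.percentile(a,[1,99]).round(4))
    return
E
python3 - <<'E'
from bar import *
tubefit()
for n in('top','scene'):
    c=np.load(f'/tmp/{n}.npz')['img']; cv2.imwrite(f'pics/{n}4.png',c)
cv2.imwrite('pics/s4z.png',cv2.resize(np.load('/tmp/scene.npz')['img'][180:320,130:330],None,fx=3,fy=3,interpolation=cv2.INTER_CUBIC))
E
```

```text
tcp [ 0.4698 -0.2461  0.1794] (np.float64(21.73), array([ 0.005, -1.   ,  0.001])) F [ 0.23 -0.55 -3.94] M [-0.108  0.218 -0.019] w 0.0056 t 6.03
top 204 yaw 21.71 tilt -3.55 p [ 564.  -208.2  195.8] amax [0.0471 0.1586]
scene 198 yaw 21.63 tilt -2.93 p [ 555.7 -214.4  195.6] amax [0.0233 0.1591]
```

View pics/s4z.png

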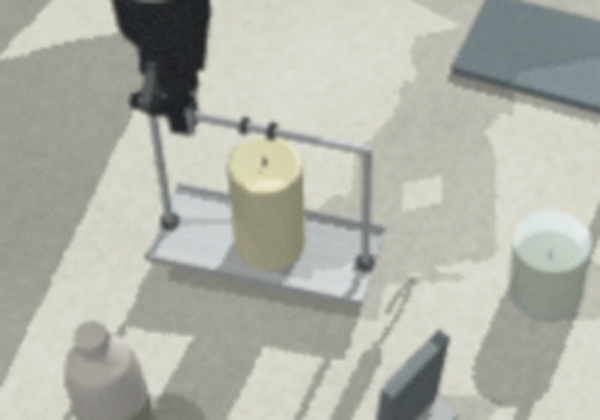

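Load weighs about 3.9 N and the bar sags about 3.2°. I'll lift on while levelling it, then yaw.

Call:
{"method": "servo_tool", "body": {
  "series": "0 -2 0 0 0 0;0 -4 0 0 0 -0.005;0 -6 0 0 0 -0.006;0 -7 0 0 0 -0.006;0 -7 0 0 0 -0.006;0 -7 0 0.0 0 -0.006;0 -7 0 0 0 -0.006;0 -7 0 0 0 -0.006;0 -7 0 0 0 -0.006;0 -7 0 0 0 -0.005;0 -7 0 0 0 -0.004;0 -7 0 0 0 0;0 -7 0 0 0 0;0 -7 0 0 0 0;0 -6 0 0 0 0;0 -5 0 0 0 0;0 -3 0 0 0 0;0 0 0 0 0 0"
}}

```text
time: 8.38
ee_pos: [0.4645, -0.2476, 0.2892]
ee_rot: [-0.689, -0.155, 0.112, 0.699]
wrist_force: [0.4, 0.9, -4.4]
gripper_width: 0.0055
```

```bash
python3 - <<'E'
from bar import *
tubefit()
print(delta([.4936,.1175,.283]))
E
```

```text
tcp [ 0.4645 -0.2476  0.2892] (np.float64(21.75), array([ 0.063, -0.998,  0.002])) F [ 0.39  0.88 -4.42] M [-0.17   0.358 -0.011] w 0.0055 t 8.38
top 317 yaw 21.97 tilt 0.3 p [ 546.5 -214.6  310.7] amax [0.0216 0.159 ]
scene 238 yaw 21.62 tilt -0.74 p [ 548.5 -216.8  309.5] amax [0.0236 0.1596]
(array([161.7,  17. , 328. ]), np.float64(21.75), array([ 0.063, -0.998,  0.003]))
```

Call:
{"method": "servo_tool", "body": {
  "series": "0 0 0 -0.001 0.01 0;0 0 0 -0.001 0.02 0;0 0 0 -0.002 0.03 0;0 0 0 -0.002 0.035 0;0 0 0 -0.002 0.035 0;0 0 0 -0.002 0.035 0;0 0 0 -0.002 0.035 0;0 0 0 -0.002 0.035 0;0 0 0 -0.002 0.035 0;0 0 0 -0.002 0.035 0;0 0 0 -0.002 0.035 0;0 0 0 -0.002 0.035 0;0 0 0 -0.002 0.035 0;0 0 0 -0.002 0.035 0;0 0 0 -0.002 0.035 0;0 0 0 -0.002 0.035 0;0 0 0 -0.002 0.035 0;0 0 0 -0.002 0.03 0;0 0 0 -0.001 0.02 0;0 0 0 -0.001 0.01 0"
}}

```text
time: 10.98
ee_pos: [0.4627, -0.2444, 0.2864]
ee_rot: [-0.698, 0.077, -0.115, 0.702]
wrist_force: [-0.5, -0.5, -4.6]
gripper_width: 0.0057
```

```bash
python3 - <<'E'
from bar import *
tubefit()
print(delta([.4936,.1175,.283]))
E
```

```text
tcp [ 0.4627 -0.2444  0.2864] (np.float64(-15.7), array([ 0.053, -0.999,  0.013])) F [-0.5  -0.49 -4.56] M [0.039 0.351 0.014] w 0.0057 t 10.97
top 255 yaw -16.0 tilt -1.06 p [ 561.5 -272.1  307. ] amax [0.0486 0.1591]
scene 204 yaw -15.67 tilt -0.48 p [ 550.1 -271.9  307.2] amax [0.0208 0.1597]
(array([-68. ,   4.4, 356.8]), np.float64(-15.66), array([ 0.053, -0.999,  0.013]))
```

Call:
{"method": "servo_tool", "body": {
  "series": "-1 0 5 0 0 0;-2 0.5 10 0 -0.004 0;-2 0.5 15 -0.001 -0.006 -0.001;-3 0.5 20 -0.001 -0.006 -0.001;-4 0.5 25 -0.001 -0.006 -0.001;-4 0.5 28 -0.001 -0.006 -0.001;-4 0.5 28 -0.001 -0.006 -0.001;-4 0.5 28 -0.001 -0.006 -0.001;-4 0.5 28 -0.001 -0.006 -0.001;-4 0.5 28 -0.001 -0.006 -0.001;-4 0.5 28 -0.001 -0.006 -0.001;-4 0.5 28 -0.001 -0.006 -0.001;-4 0 25 -0.001 -0.004 -0.001;-4 0 20 -0.001 0 -0.001;-3 0 15 -0.001 0 -0.001;-2 0 10 0 0 0;-1 0 5 0 0 0;0 0 0 0 0 0;0 0 0 0 0 0"
}}

```text
time: 13.45
ee_pos: [0.4834, 0.1333, 0.2806]
ee_rot: [0.704, -0.046, 0.09, -0.703]
wrist_force: [0.8, 0.1, -3.9]
gripper_width: 0.0056
```

```bash
cat >> bar.py <<'E'
def pic(k):
    for n in('top','scene'):
        c=np.load(f'/tmp/{n}.npz')['img']
        a=c[130:310,60:300] if n=='top' else c[20:220,240:400]
        cv2.imwrite(f'pics/{n}{k}.png',cv2.resize(a,None,fx=3,fy=3,interpolation=cv2.INTER_CUBIC))
E
python3 - <<'E'
from bar import *
tubefit()
print(delta([.4936,.1175,.283])); pic(5)
E
```

```text
tcp [0.4834 0.1333 0.2806] (np.float64(-11.08), array([ 0.062, -0.998,  0.006])) F [ 0.76  0.1  -3.93] M [ 0.064  0.386 -0.03 ] w 0.0056 t 13.45
top 327 yaw -10.9 tilt 0.06 p [569.4 115.1 301.9] amax [0.022  0.1591]
scene 157 yaw -10.55 tilt -0.45 p [571.8 112.2 301.3] amax [0.0241 0.1591]
(array([ 13.1,  -1.7, -13.4]), np.float64(-11.1), array([ 0.062, -0.998,  0.006]))
```

View pics/top5.png

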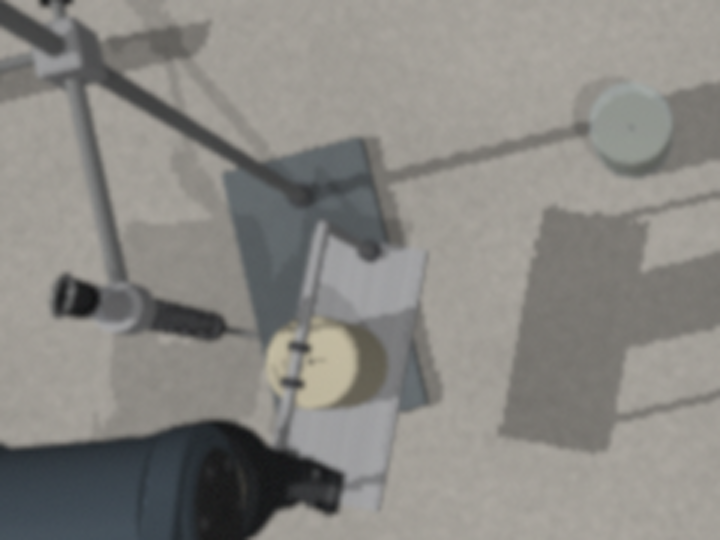

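View pics/scene5.png

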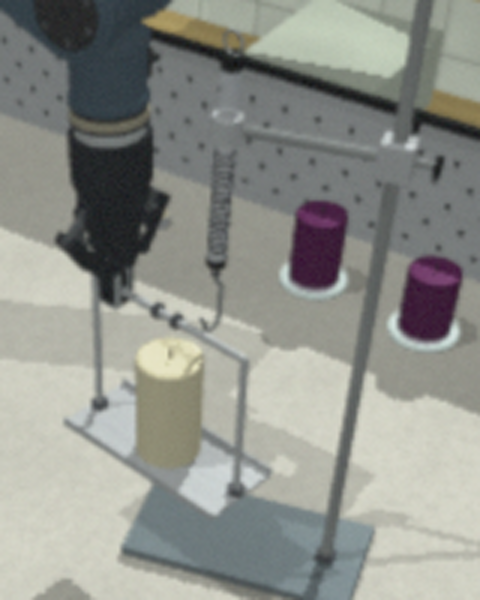

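The bar is in front of the hook. The collars are at top crop (300,347)/(290,382), and the hook bow is at scene crop (208,327). Triangulating the collars:

```bash
cat >> bar.py <<'E'
def ray(c,u,v):
    o=np.linalg.inv(c['view'])[:3,3]; d=world(c,np.array(float(u)),np.array(float(v)),np.array(1.))-o
    return o,d/np.linalg.norm(d)
def tri(p1,p2,c1,c2):
    o1,d1=ray(c1,*p1);o2,d2=ray(c2,*p2)
    A=np.stack([d1,-d2],1); k=np.linalg.lstsq(A,o2-o1,rcond=None)[0]
    a=o1+k[0]*d1;b=o2+k[1]*d2; return (a+b)/2,np.linalg.norm(a-b)
def proj(c,p):
    q=c['view']@np.append(p,1); return np.array([c['cx']+c['fx']*q[0]/-q[2], c['cy']-c['fy']*q[1]/-q[2]])
def collars(mid):
    T=dict(np.load('/tmp/top.npz'));S=dict(np.load('/tmp/scene.npz')); o=[]
    for c in(T,S):
        p=proj(c,mid); g=cv2.cvtColor(c['img'],cv2.COLOR_BGR2GRAY).astype(np.float32)
        r=16; x,y=p.round().astype(int)
        w=g[y-r:y+r+1,x-r:x+r+1]; m=(w<90).astype(np.uint8)
        k,l,st,ce=cv2.connectedComponentsWithStats(m)
        print('proj',p.round(1),[(st[i,4],(ce[i]+[x-r,y-r]).round(1).tolist()) for i in range(1,k) if st[i,4]>3])
        o.append(p)
    return T,S
E
python3 - <<'E'
from bar import *
s=robot.read_state(); M=R.from_quat(s['ee_rot']).as_matrix()
mid=s['ee_pos']-M[:,1]*.017+M[:,0]*.067; print(mid)
T,S=collars(mid)
for n,c in(('T',T),('S',S)):
    print(n,'seat unloaded',proj(c,np.array([.5715,.1625,.275])),'tip',proj(c,np.array([.5715-.0031,.1625-.0147,.287])))
a=T['img'][215:275,120:180]; b=S['img'][95:155,275:335]
cv2.imwrite('pics/z6.png',np.hstack([cv2.resize(a,(390,390),interpolation=cv2.INTER_NEAREST),cv2.resize(b,(390,390),interpolation=cv2.INTER_NEAREST)]))
E
```

```text
[0.54800557 0.12035716 0.30170722]
proj [157.9 251.4] [(np.int32(10), [159.9, 245.4]), (np.int32(9), [157.2, 257.4])]
proj [295.7 124.2] [(np.int32(33), [281.6, 111.4]), (np.int32(11), [311.0, 109.2]), (np.int32(5), [280.8, 119.4]), (np.int32(4), [291.2, 122.8]), (np.int32(7), [297.7, 126.7])]
T seat unloaded [141.02019642 241.00216624] tip [146.40856675 241.9538467 ]
S seat unloaded [310.19162109 127.63606746] tip [306.81517545 126.2938166 ]
```

View pics/z6.png

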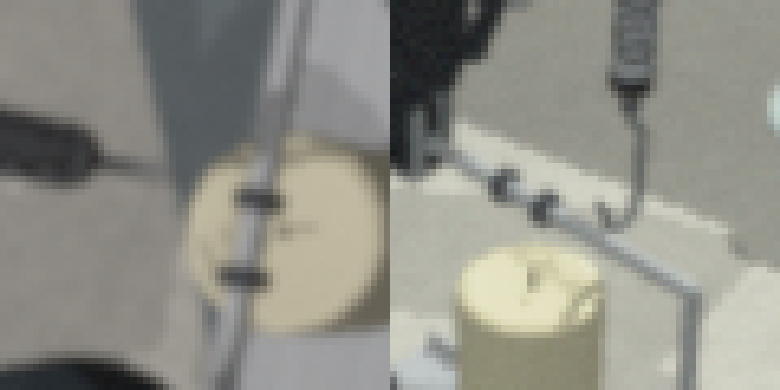

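```bash
python3 - <<'E'
from bar import *
T=dict(np.load('/tmp/top.npz'));S=dict(np.load('/tmp/scene.npz'))
m,e=tri((158.5,251.4),(294.5,124.75),T,S); print('mid',m,e)
s=robot.read_state(); M=R.from_quat(s['ee_rot']).as_matrix(); print('mid in tool mm',(M.T@(m-s['ee_pos'])*1000).round(1))
tp,e=tri((145.8,241.5),(307.5,126.8),T,S); print('tip?',tp,e)
y=np.radians(-11.8); X=np.array([np.cos(y),np.sin(y),0]);Y=np.array([-np.sin(y),np.cos(y),0])
h=np.array([.5715,.1625,.275])
for q in(m,tp): print('stand coords',((q-h)@X*1000).round(1),((q-h)@Y*1000).round(1),((q-h)[2]*1000).round(1))
E
```

```text
mid [0.54696815 0.11835795 0.30109948] 0.002694713354531656
mid in tool mm [ 66.3 -16.4  -2.2]
tip? [0.56955586 0.14981634 0.28455095] 7.364516983824464e-05
stand coords -15.0 -48.2 26.1
stand coords 0.7 -12.8 9.6
```

Call:
{"method": "servo_tool", "body": {
  "series": "2 0 0 0 0 0;3 0 0 0 0.004 0;4 0.5 0 0 0.004 0;4 0.5 0 0 0.003 0;2 0 0 0 0 0;0 0 0 0 0 0;0 0 0 0 0 0"
}}

```text
time: 14.42
ee_pos: [0.4999, 0.1289, 0.2804]
ee_rot: [0.703, -0.051, 0.095, -0.703]
wrist_force: [-0.1, -0.3, -3.8]
gripper_width: 0.0058
```

```bash
cat >> bar.py <<'E'
yw=np.radians(-11.8); X=np.array([np.cos(yw),np.sin(yw),0]);Y=np.array([-np.sin(yw),np.cos(yw),0]); h=np.array([.5715,.1625,.275])
def st(off=(66.3,-16.4,-2.2)):
    s=robot.read_state(); M=R.from_quat(s['ee_rot']).as_matrix(); m=s['ee_pos']+M@np.array(off)/1000; d=(m-h)*1000
    print('mid from tcp, stand mm',(d@X).round(1),(d@Y).round(1),d[2].round(1)); return m
def zoom(k,T,S,f=6.5):
    a=T['img'][215:275,120:180]; b=S['img'][95:155,275:335]
    cv2.imwrite(f'pics/{k}.png',np.hstack([cv2.resize(q,(390,390),interpolation=cv2.INTER_NEAREST) for q in(a,b)]))
E
python3 - <<'E'
from bar import *
tubefit(); m=st(); T,S=collars(m); zoom('z7',T,S)
E
```

```text
tcp [0.4999 0.1289 0.2804] (np.float64(-11.88), array([ 0.062, -0.998,  0.006])) F [-0.06 -0.26 -3.76] M [0.064 0.305 0.004] w 0.0058 t 14.43
top 325 yaw -11.74 tilt 0.44 p [586.9 109.2 301.7] amax [0.0222 0.1593]
scene 155 yaw -11.4 tilt -0.63 p [588.4 106.5 300.7] amax [0.0258 0.1593]
mid from tcp, stand mm 1.9 -50.0 25.9
proj [161.7 243.7] [(np.int32(15), [161.9, 236.9]), (np.int32(5), [147.4, 240.8]), (np.int32(12), [160.1, 248.9])]
proj [298.9 127.6] [(np.int32(29), [285.2, 114.6]), (np.int32(4), [284.5, 121.5]), (np.int32(4), [295.2, 125.8]), (np.int32(8), [301.8, 129.5])]
```

View pics/z7.png

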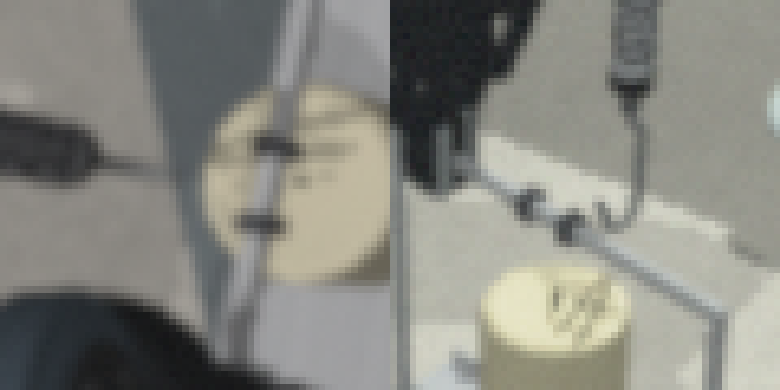

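Call:
{"method": "servo_tool", "body": {
  "series": "-0.5 0 2 0 0 0;-0.5 0 4 0 0 0;-0.5 0 5 0 0 0;-0.5 0 5 0 0 0;-0.5 0 5 0 0 0;0 0 5 0 0 0;0 0 4 0 0 0;0 0 2 0 0 0;0 0 0 0 0 0;0 0 0 0 0 0"
}}

```text
time: 15.78
ee_pos: [0.504, 0.1636, 0.2804]
ee_rot: [-0.703, 0.051, -0.095, 0.703]
wrist_force: [0.6, 1.0, -4.9]
gripper_width: 0.0056
```

```bash
python3 - <<'E'
from bar import *
tubefit(); m=st(); T,S=collars(m); zoom('z8',T,S)
E
```

```text
tcp [0.504  0.1636 0.2804] (np.float64(-11.84), array([ 0.062, -0.998,  0.006])) F [ 0.61  1.04 -4.89] M [0.093 0.345 0.019] w 0.0056 t 15.78
top 349 yaw -11.82 tilt 0.15 p [587.6 144.5 301.1] amax [0.0216 0.1587]
scene 204 yaw -12.47 tilt -0.25 p [594.5 141.8 300.7] amax [0.0236 0.1592]
mid from tcp, stand mm -1.1 -15.2 25.9
proj [144.2 242.1] [(np.int32(56), [130.7, 238.1]), (np.int32(12), [145.1, 235.8]), (np.int32(9), [142.7, 247.4])]
proj [306.8 122. ] [(np.int32(32), [293.3, 108.9]), (np.int32(20), [311.5, 108.4]), (np.int32(4), [292.5, 116.5]), (np.int32(5), [303.4, 120.4]), (np.int32(4), [309.2, 123.8])]
```

View pics/z8.png

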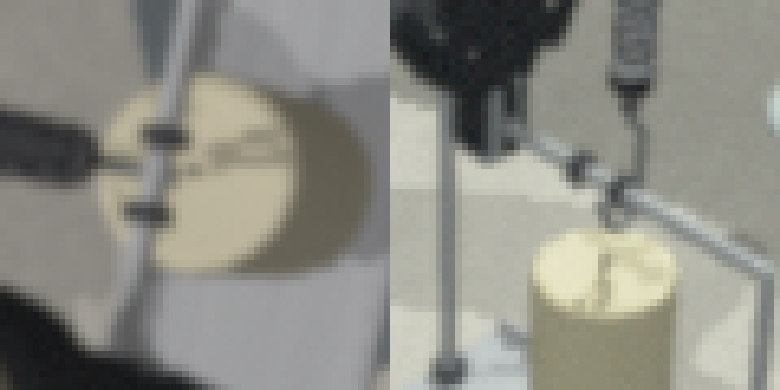

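Call:
{"method": "servo_tool", "body": {
  "series": "0.5 0 2 0 0 0;0.5 0 4 0 0 0;0.5 0 4 0 0 0;0 0 3.5 0 0 0;0 0 1.5 0 0 0;0 0 0 0 0 0;0 0 0 0 0 0"
}}

```text
time: 16.75
ee_pos: [0.509, 0.1789, 0.2806]
ee_rot: [-0.703, 0.051, -0.095, 0.703]
wrist_force: [0.4, -0.1, -4.0]
gripper_width: 0.0059
```

```bash
python3 - <<'E'
from bar import *
tubefit(); m=st(); T,S=collars(m); zoom('z9',T,S)
E
```

```text
tcp [0.509  0.1789 0.2806] (np.float64(-11.85), array([ 0.062, -0.998,  0.007])) F [ 0.39 -0.08 -4.05] M [0.042 0.385 0.056] w 0.0059 t 16.75
top 352 yaw -11.8 tilt 0.54 p [594.7 159.1 301.2] amax [0.0218 0.1594]
scene 194 yaw -11.03 tilt -0.47 p [596.4 156.6 300.7] amax [0.0249 0.1585]
mid from tcp, stand mm 0.6 0.9 26.1
proj [136.5 239.8] [(np.int32(139), [127.8, 238.4]), (np.int32(13), [136.9, 233.2])]
proj [311.2 119.9] [(np.int32(42), [297.1, 108.3]), (np.int32(20), [311.5, 108.4]), (np.int32(8), [307.8, 118.5]), (np.int32(9), [313.7, 121.8])]
```

View pics/z9.png

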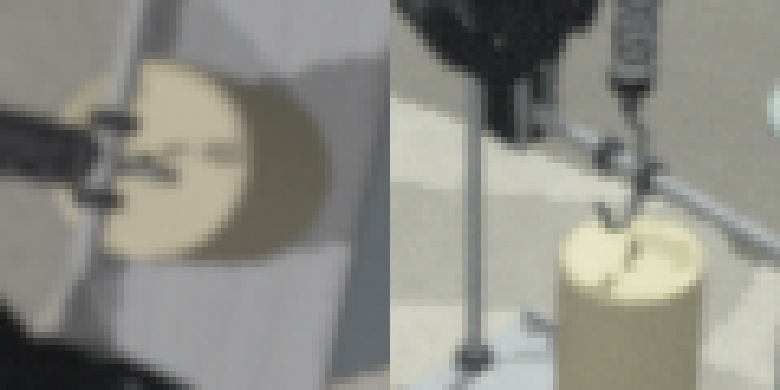

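Bar is inside the hook mouth. The wire at row 158 is centred between the collars at 121 and 197. Now lowering slowly.

Call:
{"method": "servo_tool", "body": {
  "series": "-0.1 1 0 0 0 0;-0.1 2 0 0 0 0;-0.1 2 0 0 0 0;-0.1 2 0 0 0 0;-0.1 2 0 0 0 0;-0.1 2 0 0 0 0;-0.1 2 0 0 0 0;-0.1 2 0 0 0 0;-0.1 2 0 0 0 0;-0.1 2 0 0 0 0;-0.1 1 0 0 0 0;0 0 0 0 0 0"
}}

```text
time: 18.35
ee_pos: [0.5091, 0.1787, 0.259]
ee_rot: [-0.703, 0.051, -0.095, 0.703]
wrist_force: [0.2, 0.8, -4.0]
gripper_width: 0.0055
```

```bash
python3 - <<'E'
from bar import *
tubefit(); m=st(); T,S=collars(m); zoom('z10',T,S)
E
```

```text
tcp [0.5091 0.1787 0.259 ] (np.float64(-11.88), array([ 0.062, -0.998,  0.006])) F [ 0.23  0.85 -4.04] M [ 0.013  0.367 -0.007] w 0.0055 t 18.35
top 335 yaw -12.08 tilt -0.07 p [595.2 158.8 280. ] amax [0.0219 0.1591]
scene 180 yaw -11.74 tilt -1.15 p [600.4 155.7 280.2] amax [0.0214 0.1597]
mid from tcp, stand mm 0.8 0.8 4.6
proj [140.  240.4] [(np.int32(93), [128.5, 237.8]), (np.int32(10), [141.4, 234.1]), (np.int32(11), [138.5, 245.6])]
proj [310.7 126.3] [(np.int32(37), [297.3, 113.2]), (np.int32(4), [311.5, 110.5]), (np.int32(6), [312.8, 128.5])]
```

View pics/z10.png

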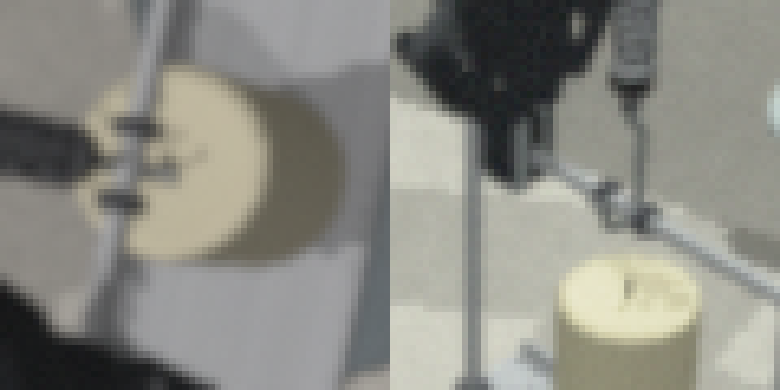

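Call:
{"method": "servo_tool", "body": {
  "series": "-0.1 1 0 0 0 0;-0.1 1.5 0 0 0 0;-0.1 1.5 0 0 0 0;-0.1 1.5 0 0 0 0;-0.1 1.5 0 0 0 0;-0.1 1.5 0 0 0 0;-0.1 1.5 0 0 0 0;-0.1 1.5 0 0 0 0;-0.1 1.5 0 0 0 0;-0.1 1.5 0 0 0 0;-0.1 1.5 0 0 0 0;-0.1 1.5 0 0 0 0;-0.1 1.5 0 0 0 0;-0.1 1.5 0 0 0 0;-0.1 1 0 0 0 0;0 0 0 0 0 0;0 0 0 0 0 0"
}}

```text
time: 20.58
ee_pos: [0.5096, 0.1787, 0.2371]
ee_rot: [0.703, -0.05, 0.096, -0.703]
wrist_force: [-0.4, -1.1, -2.3]
gripper_width: 0.0059
```

```bash
python3 - <<'E'
from bar import *
tubefit(); m=st(); T,S=collars(m); zoom('z11',T,S)
E
```

```text
tcp [0.5096 0.1787 0.2371] (np.float64(-11.89), array([ 0.064, -0.998,  0.007])) F [-0.36 -1.08 -2.35] M [-0.072  0.354  0.018] w 0.0059 t 20.57
top 319 yaw -12.08 tilt 1.39 p [594.8 158.7 259.7] amax [0.0219 0.1592]
scene 171 yaw -11.63 tilt 0.06 p [597.4 155.9 259.9] amax [0.0239 0.1598]
mid from tcp, stand mm 1.2 0.8 -17.3
proj [143.4 240.9] [(np.int32(74), [130.6, 238.1]), (np.int32(9), [144.1, 234.7]), (np.int32(9), [142.2, 246.0])]
proj [310.3 132.7] [(np.int32(33), [295.9, 119.9]), (np.int32(5), [296.4, 127.2]), (np.int32(6), [312.7, 134.5])]
```

View pics/z11.png

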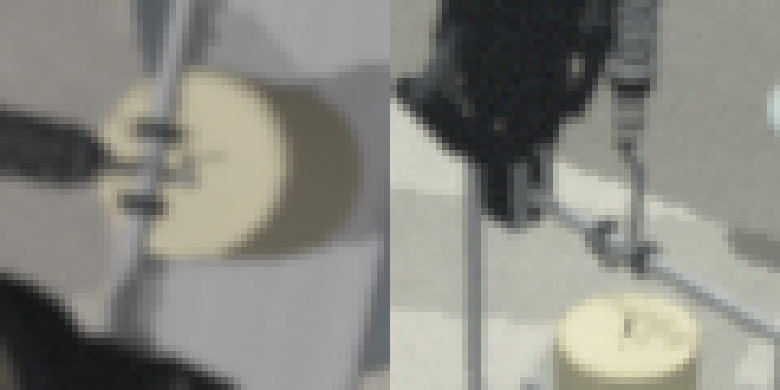

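Hook has dipped about 17 mm and the load is seated, so continuing.

Call:
{"method": "servo_tool", "body": {
  "series": "-0.1 1 0 0 0 0;-0.1 1.5 0 0 0 0;-0.1 1.5 0 0 0 0;-0.1 1.5 0 0 0 0;-0.1 1.5 0 0 0 0;-0.1 1.5 0 0 0 0;-0.1 1.5 0 0 0 0;-0.1 1.5 0 0 0 0;-0.1 1.5 0 0 0 0;-0.1 1.5 0 0 0 0;-0.1 1.5 0 0 0 0;-0.1 1 0 0 0 0;0 0 0 0 0 0;0 0 0 0 0 0;0 0 0 0 0 0"
}}

```text
time: 22.55
ee_pos: [0.5097, 0.1788, 0.2196]
ee_rot: [0.703, -0.05, 0.096, -0.703]
wrist_force: [-2.0, 0.0, -1.2]
gripper_width: 0.0058
```

```bash
python3 - <<'E'
from bar import *
tubefit(); m=st()
f=[]
for i in range(10):
    robot.capture('top'); s=robot.read_state(); f.append(np.r_[s['wrist_force'],s['moment']])
print(np.mean(f,0).round(3),np.std(f,0).round(2))
E
```

```text
tcp [0.5097 0.1788 0.2196] (np.float64(-11.89), array([ 0.065, -0.998,  0.007])) F [-1.97  0.03 -1.22] M [-0.073  0.319 -0.063] w 0.0058 t 22.55
top 316 yaw -12.02 tilt 1.86 p [596.1 158.4 243.5] amax [0.0223 0.159 ]
scene 172 yaw -12.1 tilt 0.88 p [595.8 156.3 243.5] amax [0.0234 0.1597]
mid from tcp, stand mm 1.3 0.9 -34.8
[-1.511 -0.56  -0.773 -0.093  0.366 -0.071] [0.51 0.32 0.55 0.03 0.03 0.02]
```

The grip flexes: as the weight moves to the hook, the bar tips up about 1.4°. I'll undo the levelling tilt while easing down and release the sideways force.

Call:
{"method": "servo_tool", "body": {
  "series": "-0.2 0.3 0 0 0.0 0.005;-0.3 0.5 0 0 0 0.008;-0.3 0.5 0 0 0 0.008;-0.3 0.5 0 0 0 0.008;-0.3 0.5 0 0 0 0.008;-0.2 0.3 0 0 0 0.005;0 0 0 0 0 0;0 0 0 0 0 0;0 0 0 0 0 0"
}}

```text
time: 24.28
ee_pos: [0.5091, 0.179, 0.217]
ee_rot: [-0.702, 0.065, -0.081, 0.705]
wrist_force: [-1.0, -1.5, -0.5]
gripper_width: 0.0058
```

```bash
cat >> bar.py <<'E'
def force():
    f=[]
    for i in range(8):
        robot.capture('top'); s=robot.read_state(); f.append(np.r_[s['wrist_force'],s['moment']])
    print('F',np.mean(f,0).round(3))
E
python3 - <<'E'
from bar import *
tubefit(); m=st(); force(); T,S=collars(m); zoom('z12',T,S); cv2.imwrite('pics/s12.png',S['img'])
E
```

```text
tcp [0.5091 0.179  0.217 ] (np.float64(-11.87), array([ 0.022, -1.   ,  0.007])) F [-1.   -1.45 -0.51] M [-0.169  0.28  -0.061] w 0.0058 t 24.27
top 307 yaw -11.92 tilt 0.0 p [595.3 158.6 237.9] amax [0.0217 0.1595]
scene 163 yaw -11.93 tilt -1.01 p [598.1 156.  237.5] amax [0.0218 0.1594]
mid from tcp, stand mm 1.4 1.0 -40.2
F [-1.232 -0.6   -0.381 -0.153  0.259 -0.059]
proj [146.7 241.5] [(np.int32(54), [134.1, 238.8]), (np.int32(8), [147.4, 235.4]), (np.int32(9), [145.2, 246.4])]
proj [309.9 139.1] [(np.int32(27), [295.9, 125.5]), (np.int32(4), [295.5, 132.5]), (np.int32(4), [312.2, 140.8])]
```

View pics/z12.png

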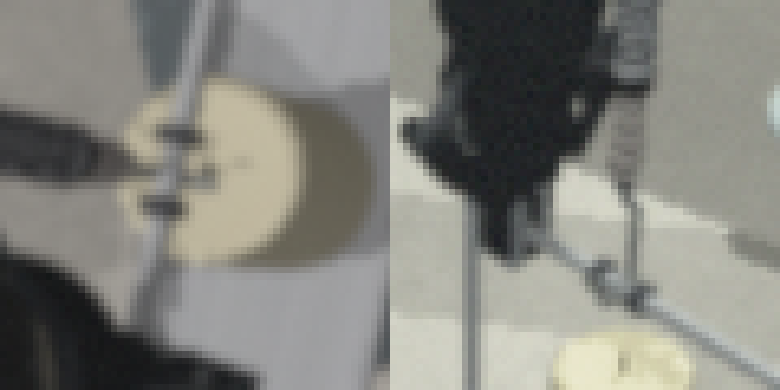

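View pics/s12.png

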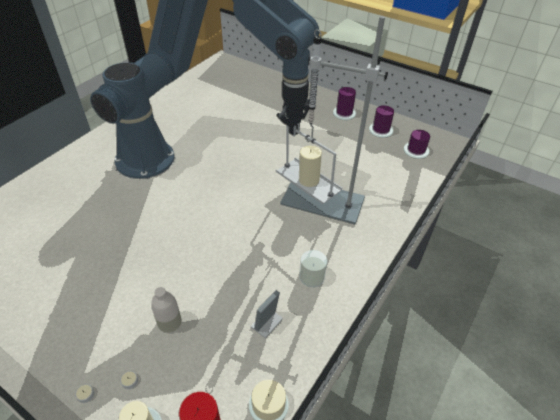

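Fully loaded, but there are leftover sideways forces of about 1 N in both axes, meaning the bar sits slightly up the bow. Nudging to centre.

Call:
{"method": "servo_tool", "body": {
  "series": "-0.3 0 -0.4 0 0 0.002;-0.3 0 -0.4 0 0 0.002;-0.2 0.2 -0.3 0 0 0.001;0 0 0 0 0 0;0 0 0 0 0 0"
}}

```text
time: 25.4
ee_pos: [0.509, 0.1787, 0.2171]
ee_rot: [-0.701, 0.066, -0.08, 0.706]
wrist_force: [-0.2, -0.2, -0.0]
gripper_width: 0.0056
```

```bash
sed -i 's/range(8)/range(16)/' bar.py; python3 - <<'E'
from bar import *
tubefit(); m=st(); force(); 
E
```

```text
tcp [0.509  0.1787 0.2171] (np.float64(-11.85), array([ 0.019, -1.   ,  0.009])) F [-0.17 -0.19 -0.01] M [-0.003  0.141 -0.036] w 0.0056 t 25.4
top 301 yaw -12.03 tilt -0.29 p [596.2 158.3 237.4] amax [0.0219 0.1591]
scene 167 yaw -12.07 tilt -0.36 p [598.4 156.1 237.6] amax [0.021  0.1595]
mid from tcp, stand mm 1.5 0.6 -40.3
F [-0.668 -0.049 -0.237 -0.039  0.175 -0.025]
```

Call:
{"method": "servo_tool", "body": {
  "series": "-0.4 0 -0.2 0 0 0;-0.4 0 -0.2 0 0 0;-0.4 0 -0.2 0 0 0;0 0 0 0 0 0;0 0 0 0 0 0"
}}

```text
time: 26.92
ee_pos: [0.5089, 0.1785, 0.2175]
ee_rot: [-0.701, 0.065, -0.081, 0.706]
wrist_force: [0.0, -0.5, -0.1]
gripper_width: 0.006
```

```bash
python3 - <<'E'
from bar import *
tubefit(); m=st(); force(); 
E
```

```text
tcp [0.5089 0.1785 0.2175] (np.float64(-11.84), array([ 0.022, -1.   ,  0.01 ])) F [ 0.03 -0.53 -0.07] M [ 0.018  0.    -0.014] w 0.006 t 26.93
top 303 yaw -11.73 tilt -0.4 p [595.8 158.4 238.2] amax [0.022  0.1592]
scene 166 yaw -12.26 tilt -1.54 p [598.7 155.5 238.5] amax [0.0222 0.1595]
mid from tcp, stand mm 1.4 0.4 -39.7
F [ 0.015 -0.067 -0.281 -0.012  0.041 -0.014]
```

Residual forces are near zero, so releasing.

Call:
{"method": "servo_tool", "body": {
  "series": "0 0 0 0 0 0;0 0 0 0 0 0;0 0 0 0 0 0;0 0 0 0 0 0",
  "fingers": 0.75
}}

```text
time: 28.32
ee_pos: [0.5091, 0.1787, 0.2177]
ee_rot: [-0.701, 0.065, -0.081, 0.706]
wrist_force: [-0.2, 0.4, -0.4]
gripper_width: 0.0215
```

```bash
python3 - <<'E'
from bar import *
tubefit(); m=st(); T,S=collars(m); zoom('z13',T,S); tubefit(); cap('wrist','w13.png')
E
```

```text
tcp [0.5091 0.1787 0.2177] (np.float64(-11.84), array([ 0.022, -1.   ,  0.01 ])) F [-0.24  0.41 -0.43] M [ 0.001 -0.045  0.013] w 0.0215 t 28.32
top 303 yaw -9.78 tilt -3.3 p [596.1 159.  234.6] amax [0.0225 0.1592]
scene 177 yaw -9.93 tilt -3.58 p [595.9 157.5 234.3] amax [0.0245 0.1594]
mid from tcp, stand mm 1.5 0.6 -39.5
proj [146.7 241.5] [(np.int32(59), [134.5, 239.0]), (np.int32(10), [147.9, 235.4]), (np.int32(8), [145.4, 246.4])]
proj [309.8 139. ] [(np.int32(48), [297.1, 126.0]), (np.int32(4), [312.5, 141.0])]
tcp [0.5091 0.1787 0.2177] (np.float64(-11.84), array([ 0.022, -1.   ,  0.01 ])) F [ 0.14 -0.39  1.37] M [ 0.005  0.051 -0.043] w 0.0218 t 28.43
top 304 yaw -8.89 tilt -2.3 p [595.2 159.6 234.6] amax [0.0221 0.1595]
scene 173 yaw -8.91 tilt -2.5 p [600.1 157.5 234.4] amax [0.0221 0.1595]
```

View pics/z13.png

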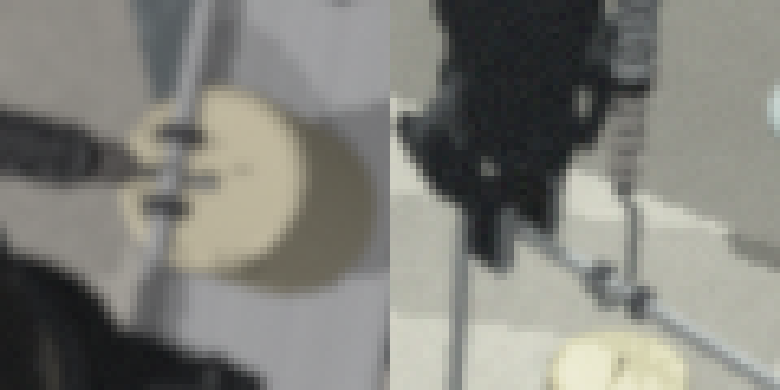

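View pics/w13.png

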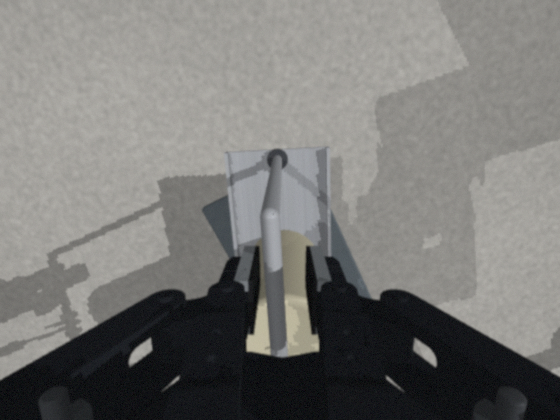

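Released; the carrier is swaying slightly in yaw. Open fully and then rise straight up.

Call:
{"method": "servo_tool", "body": {
  "series": "0 0 0 0 0 0;0 0 0 0 0 0;0 0 0 0 0 0;0 0 0 0 0 0;0 0 0 0 0 0;0 0 0 0 0 0",
  "fingers": 0
}}

```text
time: 29.32
ee_pos: [0.5091, 0.1786, 0.2176]
ee_rot: [-0.701, 0.065, -0.081, 0.706]
wrist_force: [0.6, -0.5, 0.3]
gripper_width: 0.0853
```

```bash
python3 - <<'E'
from bar import *
tubefit(); cap('wrist','w14.png')
E
```

```text
tcp [0.5091 0.1786 0.2176] (np.float64(-11.84), array([ 0.022, -1.   ,  0.01 ])) F [ 0.65 -0.47  0.34] M [ 0.011  0.04  -0.005] w 0.0853 t 29.32
top 301 yaw -9.96 tilt -1.32 p [595.7 159.2 234.9] amax [0.022  0.1593]
scene 168 yaw -9.77 tilt -1.66 p [597.6 157.1 234.8] amax [0.0219 0.1587]
```

View pics/w14.png

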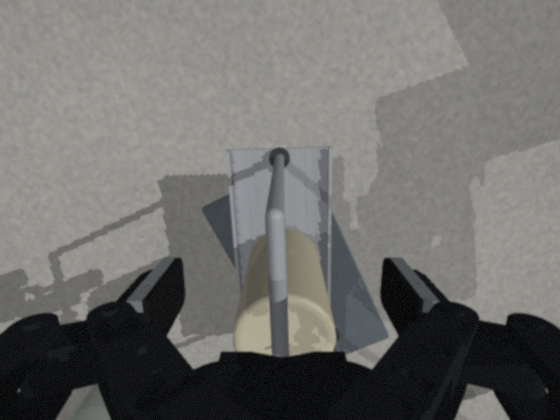

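Call:
{"method": "servo_tool", "body": {
  "series": "0 -4 0 0 0 0;0 -8 0 0 0 0;-1 -12 0 0 0 0;-1 -12 0 0 0 0;-1 -12 0 0 0 0;-1 -12 0 0 0 0;-2 -10 0 0 0 0;-6 -6 0 0 0 0;-12 0 0 0 0 0;-15 0 0 0 0 0;-12 0 0 0 0 0;-6 0 0 0 0 0;0 0 0 0 0 0"
}}

```text
time: 31.1
ee_pos: [0.4457, 0.1909, 0.2978]
ee_rot: [-0.701, 0.065, -0.08, 0.706]
wrist_force: [-0.1, 0.2, 1.1]
gripper_width: 0.0855
```

```bash
cat > chk.py <<'E'
from h import *
import sys
s=robot.read_state(); print(s['time'],s['ee_pos'].round(3),s['wrist_force'].round(2))
for j in range(2):
  for n in('top','scene'):
    c=robot.capture(n); P=cloud(c)
    g=P-np.array([.5715,.1625,.235])
    y=np.radians(-11.8); X=np.array([np.cos(y),np.sin(y),0]);Y=np.array([-np.sin(y),np.cos(y),0])
    a,b,z=g@X,g@Y,g[...,2]
    m=(c['z_map']>0)&(abs(z)<.016)&(abs(b)<.025)&(((a>.02)&(a<.1))|((a<-.02)&(a>-.1)))
    f=cv2.fitLine((P[m]*1000).astype(np.float32),cv2.DIST_HUBER,0,.01,.01).ravel(); v=f[:3]*np.sign(f[0])
    print(n,m.sum(),'yaw %.2f tilt %.2f'%(np.degrees(np.arctan2(v[1],v[0])),np.degrees(np.arcsin(v[2]))),f[3:].round(1),'bar ext stand x',np.percentile(a[m],[0,100]).round(3))
    cv2.imwrite(f'pics/{n}{sys.argv[1]}.png',c['img'])
E
python3 chk.py 15
```

```text
31.1 [0.446 0.191 0.298] [-0.06  0.23  1.05]
top 292 yaw -10.83 tilt -1.50 [570.9 163.5 234.9] bar ext stand x [-0.096  0.099]
scene 145 yaw -11.09 tilt -1.89 [573.9 161.3 233.9] bar ext stand x [-0.096  0.1  ]
top 289 yaw -11.01 tilt -1.84 [572.3 163.5 234.9] bar ext stand x [-0.096  0.1  ]
scene 146 yaw -11.30 tilt -1.78 [580.1 159.7 233.6] bar ext stand x [-0.095  0.099]
```

Call:
{"method": "servo_tool", "body": {
  "series": "0 0 0 0 0 0;0 0 0 0 0 0;0 0 0 0 0 0;0 0 0 0 0 0;0 0 0 0 0 0;0 0 0 0 0 0;0 0 0 0 0 0;0 0 0 0 0 0;0 0 0 0 0 0;0 0 0 0 0 0;0 0 0 0 0 0;0 0 0 0 0 0;0 0 0 0 0 0;0 0 0 0 0 0;0 0 0 0 0 0;0 0 0 0 0 0;0 0 0 0 0 0;0 0 0 0 0 0;0 0 0 0 0 0;0 0 0 0 0 0"
}}

```text
time: 33.8
ee_pos: [0.4477, 0.1904, 0.2977]
ee_rot: [-0.701, 0.065, -0.081, 0.706]
wrist_force: [0.3, 0.3, -0.0]
gripper_width: 0.0853
```

```bash
python3 chk.py 16; python3 - <<'E'
import cv2
c=cv2.imread('pics/scene16.png')[20:220,240:400];t=cv2.imread('pics/top16.png')[150:330,80:260]
cv2.imwrite('pics/f16.png',cv2.hconcat([cv2.resize(c,(400,500)),cv2.resize(t,(400,500))]))
E
```

```text
33.8 [0.448 0.19  0.298] [ 0.32  0.29 -0.02]
top 290 yaw -10.76 tilt -1.81 [572.3 163.4 234.8] bar ext stand x [-0.096  0.1  ]
scene 149 yaw -10.75 tilt -1.59 [579.3 160.3 233.7] bar ext stand x [-0.098  0.1  ]
top 288 yaw -10.84 tilt -1.65 [570.8 163.8 234.7] bar ext stand x [-0.096  0.1  ]
scene 147 yaw -10.97 tilt -1.12 [578.6 160.4 233.8] bar ext stand x [-0.098  0.1  ]
```

View pics/f16.png

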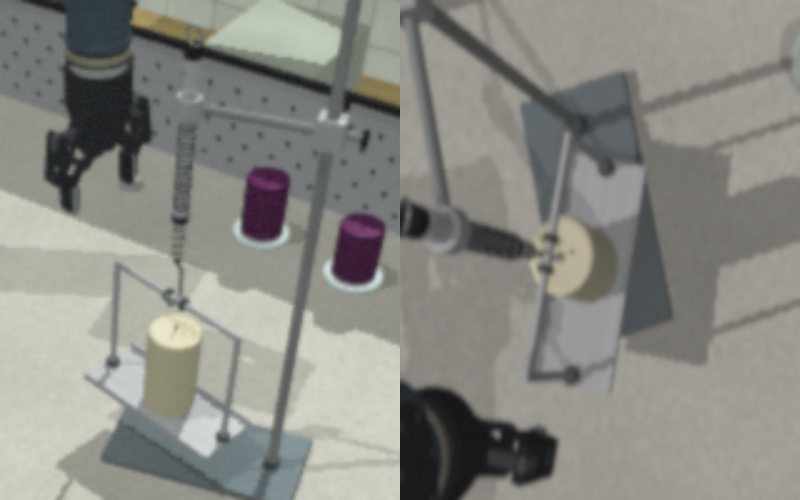

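Call:
{"method": "servo_tool", "body": {
  "series": "0 0 0 0 0 0;0 0 0 0 0 0;0 0 0 0 0 0;0 0 0 0 0 0;0 0 0 0 0 0;0 0 0 0 0 0;0 0 0 0 0 0;0 0 0 0 0 0;0 0 0 0 0 0;0 0 0 0 0 0;0 0 0 0 0 0;0 0 0 0 0 0;0 0 0 0 0 0;0 0 0 0 0 0;0 0 0 0 0 0;0 0 0 0 0 0;0 0 0 0 0 0;0 0 0 0 0 0;0 0 0 0 0 0;0 0 0 0 0 0"
}}

```text
time: 36.5
ee_pos: [0.4477, 0.1904, 0.2978]
ee_rot: [-0.701, 0.065, -0.081, 0.706]
wrist_force: [-1.2, -0.1, 0.6]
gripper_width: 0.0853
```

```bash
python3 - <<'E'
from h import *
fr=[]
for j in range(8):
    c=robot.capture('scene'); P=cloud(c); hsv=cv2.cvtColor(c['img'],cv2.COLOR_BGR2HSV)
    m=(hsv[...,1]>50)&(abs(hsv[...,0].astype(int)-25)<12)&(np.hypot(P[...,0]-.5715,P[...,1]-.1625)<.07)&(P[...,2]<.21)&(P[...,2]>.07)
    t=m&(P[...,2]>.183)
    v,u=np.where(m); vt,ut=np.where(t)
    w=(P[...,2]>.065)&(P[...,2]<.09)&~m&(np.hypot(P[...,0]-.5715,P[...,1]-.1625)<.11)
    q=P[w]; n=np.linalg.svd(q-q.mean(0),full_matrices=False)[2][2]; n*=np.sign(n[2])
    print(m.sum(),u.mean().round(2),v.mean().round(2),'top',P[t].mean(0).round(4) if t.any() else None,'tray n',n.round(3),q.mean(0).round(3))
E
```

```text
3 306.33 172.67 top None tray n [ 0.026 -0.001  1.   ] [0.577 0.156 0.073]
7 307.86 166.86 top None tray n [0.024 0.002 1.   ] [0.576 0.157 0.073]
9 307.78 171.11 top None tray n [0.024 0.01  1.   ] [0.576 0.157 0.073]
2 304.5 168.0 top None tray n [0.024 0.001 1.   ] [0.576 0.157 0.073]
6 310.33 174.17 top None tray n [0.025 0.004 1.   ] [0.576 0.156 0.073]
13 307.08 169.85 top None tray n [ 0.022 -0.004  1.   ] [0.576 0.156 0.073]
4 303.0 172.0 top None tray n [0.026 0.001 1.   ] [0.577 0.156 0.073]
5 306.2 170.8 top None tray n [0.024 0.004 1.   ] [0.577 0.156 0.073]
```

```bash
python3 - <<'E'
from h import *
c=robot.capture('top'); P=cloud(c)
m=(c['z_map']>0)&(abs(P[...,2]-.19)<.012)&(np.hypot(P[...,0]-.5715,P[...,1]-.1625)<.06)
v,u=np.where(m); (x,y),r=cv2.minEnclosingCircle(P[m][:,:2].astype(np.float32)*1000); print('candle top',x,y,r,np.median(P[m][:,2]))
t=(c['z_map']>0)&(P[...,2]>.06)&(P[...,2]<.09)&(np.hypot(P[...,0]-.5715,P[...,1]-.1625)<.13)
print('tray',cv2.minAreaRect(P[t][:,:2].astype(np.float32)*1000))
robot.finish_job()
E
```

```text
candle top 575.5703735351562 164.7354278564453 33.27790069580078 0.18487829067268025
tray ((569.24658203125, 165.4363555908203), (89.3323745727539, 206.5665283203125), 78.98641967773438)
the job is handed in; nothing more can be done
```

The pillar candle is hanging on the spring balance and the job is handed in. I finished well inside the 67 s limit, at about 37 s. `finish_job()` gave no verdict, so the result below rests on my own checks.

I gripped the bar about 67 mm from its middle and lifted it. I corrected the sag in the grip, carried the load across and put the bar into the hook between the two collars. I then lowered it at roughly 12–16 mm/s until the wrist force was close to zero, let go, and backed the arm off.

Last checks:
- **Hook:** the dip is about 40 mm, which agrees with the roughly 3.9 N measured while lifting.
- **Carrier:** it is still and tilted about 1.4–1.8°, inside the 8° limit.
- **Candle:** its top is about 6 mm from the tray's middle and it looks upright in the pictures.
- **Gripper:** it is open and clear of the carrier.

What I could not confirm or that disagreed:
- **Sway at release:** the carrier swayed briefly, about 3° in both yaw and tilt, then settled.
- **Hook speed:** I had no way to measure it, so the 60 mm/s limit is not confirmed.
- **Candle movement:** my colour mask for tracking it failed, so I located the candle from depth instead.
- **Bystanders:** I did not measure them again at the end; the jar, bottle and hygrometer looked unmoved in a picture taken before release.

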